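# Stand the ring post up on the counting scale and select tare

## Robot

A 7-joint arm with a two-finger parallel gripper is mounted at the origin on the work surface. World frame = base frame: x ahead of the robot, y to its left, z up, the work surface at z = 0. Lengths are in mm, angles in rad, forces in N, time in s.
With the tool pointing down it reaches from about 400 to 850 mm from the base axis. Payload 4.5 kg.
Tool frame: the origin (TCP) lies at the very end of the fingers, on their centre line; the grasp point (between the pads) lies 19 mm behind it; z points along the fingers, y is the line along which they close (so a half turn about z gives the same grasp; the last joint's range is limited). The gripper opens to 88 mm and grips with 3 to 60 N. Pads are 18 mm wide; open, the fingers measure 123 mm over their backs; the gripper's body (75 mm by 187 mm) begins 45 mm behind the grasp point.
Start: joints at [-1.315, 0.689, -0.195, 1.565, 0.157, 0.902, -0.215], TCP at [137.469, 609.72, 212.343] pointing down, gripper open.
Joint ranges: [-3.01, 3.01], [-0.46, 2.08], [-1.47, 1.51], [0.13, 2.56], [-1, 4.14], [0.04, 2.09], [-2.66, 2.66]. Speed limits (rad/s): [2.57, 2.57, 3.14, 3.14, 3.14, 3.14, 3.14].

## Interface

Orientations are given as [roll, pitch, yaw] about the fixed x, y, z axes, in that order (R = Rz(yaw) Ry(pitch) Rx(roll)).
In Python, from rig import sense, grab_frame, finish_job gives the robot as it stands. The module is installed in compiled form; this text tells all that it offers.
- The arm moves only by the tool move_arm, never from a script. Its argument "targets" is text: rows parted by semicolons, each of 5 numbers parted by spaces: the shift along the tool's x, y, z in units of 40 mm (1.0 is 40 mm), then the turn about the tool's z in units of 6 degrees (1.0 is 6 degrees), then the finger opening in mm, from 0 to 88.1. In form: tx ty tz roll grip; .... A call has 1 to 8 rows; each row shifts and turns the commanded pose from where the row before left it, along the tool's axes as they then stand; what a row does not reach is not made up. A row lasts 1/12 s, in which the tool goes at most 41.7 mm and 7.16 degrees, less where a joint would pass 70% of its speed; a pose out of reach is approached as far as the arm can. A call with a number of a shift or a turn outside -1 to 1 is refused whole. A call with a gripper value outside its range is refused whole. The fingers move at their own pace and stop on an object; the grip force is fixed at half the most. Time passes only in rows, so rows that do not move let the fingers close. It gives the time, the measured TCP pose, the force, the opening and the grip force at its end, in the units of the state.
- sense(): the state, without advancing time (a new reading comes with each control period).
- grab_frame(name): name is "scene" or "top"; returns a dict with "color" (480x640x3 uint8, red, green, blue), "range_z" (480x640 float32, mm along the optical axis (not along the pixel's ray), 0 where there is no reading), "fx", "fy", "cx", "cy" (pixels), "D" ([k1, k2, p1, p2, k3] as OpenCV has them; the pictures are not rectified), "xyz" and "attitude" of the camera in the world. Camera axes: x right, y down, z forward; pixel columns grow to the right and rows downward; lengths in mm; the calibration is good to about 2 mm. A picture is of the moment at which its call begins.
- finish_job(): hands the job in; it is judged then, once.
The state is a dict: "t": time; "joint_pos": joint angles; "joint_vel": joint speeds; "joint_efforts": joint torques, N m; "eef_pos": TCP position; "orientation": TCP orientation; "force": force on the tool from outside, world axes, zero at the start; "moment": the same for the moment, N m; "width": opening from 0.0 (shut) to 1.0 (fully open); "grasp_force": force on a finger pad.
Only numpy, scipy, OpenCV 4.12 (cv2) and the standard library are available. Lean on these libraries where they do the work, as an engineer would, in place of code of your own. Each camera call takes 0.05 s, during which the arm holds its last target. There are 200 camera calls.

## Task

The ring post has been left lying on the weighing plate of the counting scale. Raise it by its orange ball, letting the foot pivot on the plate and never lifting the whole post off it, until it stands upright on its square foot, wholly on the plate, and let go. Then turn the scale's selector from the white mark to the middle, green mark (tare), leaving the post standing and the other things on the bench where they are.

Things in the scene. Friction and masses are not known exactly. Their poses are not given: they have to be found in the camera images.
- scale: fixed counting scale: a bare square steel weighing plate, 280 x 280 mm, flat, without rim, on a grey housing. Origin under its centre at bench level; x and y along the plate's sides; the plate's top is 45 mm above the origin.
- post_mid (a point): centre of the ring post, half-way along its axis. The post (0.3 to 0.56 kg, 176 mm long, rigid): dark steel square foot 50 x 50 mm, 14 mm thick; aluminium rod 18 mm in diameter; orange ball at the end. It starts lying on the plate, any way round, resting on a side of the foot and on the ball, sloping 3.5 degrees down to the ball. x axis: from foot to ball (up when it stands).
- post_ball (a point): centre of the ring post's orange plastic ball, 32 mm in diameter, on the post's axis 160 mm from the underside of the foot. As the post lies it is 16 mm above the plate, when it stands 160 mm. The post turns easily about the line between two fingers that hold the ball. x axis: from foot to ball.
- post_foot (a point): centre of the underside of the post's square foot, on the post's axis. x axis: from foot to ball; y and z: along the foot's sides. Lying, it is about 26 mm above the plate; standing, on the plate. In rising the post pivots on the lower edge of this face, 25 mm from this point, and near vertical (last 20 degrees or so) it tips onto its foot by itself.
- console: fixed box beside the scale with the selector, on a dark base. Origin at bench level under the knob's centre. Its panel, 150 x 150 mm, is 84 mm up at the knob and leans 27 degrees: it faces up and to the box's own -x (robot side), so a tool gripping along the knob's axis leans as much. Marks 50 mm from the axis, seen facing the panel: white left, green middle (straight up the slope), red right.
- selector_grip (a point): grip point of the black selector knob, on its turning axis, 7 mm below the top of its bar grip. The bar is 42 mm long, 14 mm wide and rises 30 mm above a round skirt (44 mm diameter, 8 mm high, on a flat 6 mm disc of 64 mm on the panel). x axis: along the bar to its pointer (white line); z axis: turning axis, out of the panel. x and y turn with the knob.
- selector (a joint): angle of the selector in rad, growing clockwise seen facing the panel (a negative turn about the grip point's z axis): 0 at the white mark (it starts and settles there), 1.047 at the green mark, 2.094 at the red mark, with stops at both ends. A spring detent of up to about 0.07 N m draws it into the nearest mark.
- stack_a: bystander: stack of black and olive rings, 72 mm diameter, 80 mm high, behind the selector box; origin under its centre
- stack_b: bystander: stack of black and olive rings, 50 mm diameter, 90 mm high, on the left; origin under its centre
- stack_c: bystander: stack of black and olive rings, 72 mm diameter, 55 mm high, on the right; origin under its centre
- loose_ring: bystander: one black ring lying flat, 72 mm diameter, 8 mm high, in front of the selector box; origin under its centre
- driver: bystander: screwdriver lying on the bench on the right, handle to its -x
- oil: bystander: small white bottle with a yellow label, 48 mm diameter, 110 mm high, on the left; origin under its centre

How it is judged (in metres and radians):
On the way, in this order (a step that is already met when the one before it is completed fails the run):
1. the post stands upright on the plate (angle between post_foot's own x axis and vertical below 0.07 rad and height (world z) of post_ball above 0.19 m and z of post_foot in the frame of scale between 0.04 and 0.05 m and x of post_foot in the frame of scale between -0.122 and 0.122 m and y of post_foot in the frame of scale between -0.122 and 0.122 m), for 0.3 s.
2. the selector is at the green mark with the post standing (all of step 1 and value of joint selector between 0.8972 and 1.1972 rad), for 0.3 s.
At the end, for the whole second after the job is handed in: the post stands within 4 degrees of vertical, ball up, its foot flat on the weighing plate (within 5 mm in height) and its centre within 122 mm of the plate's middle along each side; the selector is within 0.15 rad of the green mark (all of step 2); the robot touches nothing.
It fails at once if the post is lifted off the plate (its foot clear of the plate by more than about 15 mm) instead of being pivoted up (z of post_foot in the frame of scale above 0.086 m or (angle between post_foot's own x axis and vertical below 0.6 rad and z of post_foot in the frame of scale above 0.0741 m) or (angle between post_foot's own x axis and vertical below 0.2 rad and z of post_foot in the frame of scale above 0.065 m)).
It fails at once if the post's foot leaves the plate (z of post_foot in the frame of scale below 0.035 m).
It fails at once if a bystander is moved by more than 25 mm (distance of any of stack_a, stack_b, stack_c, loose_ring, driver, oil from where it was at the start of the episode above 0.025 m).
It also fails if it takes over 61 s, if anything falls off the work surface, if the arm or the gripper's body presses on something with over 40 N, if the wrist force passes 120 N, or if a joint passes its speed limit or range.

## Working session

There is one attempt and no reset: what is moved stays moved. The work goes in short steps, Python scripts to look and compute and a tool call to move; the robot and the scene stay as the last step left them, time stands still between calls to the robot, and variables do not carry over. Pictures are saved under pics/ and viewed, at most 10 in all, crops included, and the job is handed in when it is done.

Besides the shell and the picture viewer there is one more tool, called after "Call:" as a command line: name --argument value ..., lists and objects as JSON in quotes. move_arm: Moves the arm, as the interface text tells. Its arguments: {"type":"object","properties":{"targets":{"type":"string"}},"required":["targets"]}

```bash
mkdir -p pics; cat > h.py <<'E'
import numpy as np, cv2, pickle
from rig import sense, grab_frame
from scipy.spatial.transform import Rotation as R
def cloud(f):
    h,w=f["range_z"].shape
    K=np.array([[f["fx"],0,f["cx"]],[0,f["fy"],f["cy"]],[0,0,1.]])
    u,v=np.meshgrid(np.arange(w),np.arange(h))
    p=cv2.undistortPoints(np.stack([u,v],-1).reshape(-1,1,2).astype(float),K,np.array(f["D"],float)).reshape(h,w,2)
    z=f["range_z"][...,None]
    P=np.concatenate([p*z,z],-1)
    a=np.array(f["attitude"],float)
    M=R.from_euler('xyz',a).as_matrix() if a.size==3 else a
    return P@M.T+np.array(f["xyz"])
def look(n,name):
    f=grab_frame(n); cv2.imwrite(f"pics/{name}.png",f["color"][...,::-1]); np.save(f"pics/{name}.npy",cloud(f)); return f
E
python3 - <<'E'
from h import *
for n in("scene","top"):
    f=look(n,n+"0"); print(n,f["xyz"],f["attitude"],f["fx"],f["D"])
print(sense())
E
```

```text
scene [1082.14357486  765.72939531  907.94072436] [-2.28442721  0.01562659  2.54913387] 557.8167949264392 [-0.16362766  0.          0.          0.          0.        ]
top [ 399.43327536   13.68495561 1382.52482158] [-3.02018594 -0.02071227 -1.5507296 ] 562.458839195165 [-0.13031981  0.          0.          0.          0.        ]
{'t': 0.1, 'joint_pos': array([-1.3152421 ,  0.68990227, -0.19452127,  1.5662231 ,  0.15732171,
        0.90254727, -0.21510164]), 'joint_vel': array([-8.24462445e-06, -1.59508191e-03,  4.44100307e-05, -1.43874482e-03,
       -1.34686538e-03, -1.99188958e-04,  1.15959641e-03]), 'joint_efforts': array([-3.59456935e-03, -5.28499031e+01, -1.27183802e+00, -1.53837276e+01,
       -5.26221155e-02,  1.98413203e-03,  3.27210046e-05]), 'eef_pos': array([137.38100759, 609.07944982, 211.5934955 ]), 'orientation': array([-3.13991242e+00,  1.44999956e-04,  2.91992553e+00]), 'force': array([ 0.25686284,  0.36702531, -0.06223401]), 'moment': array([-0.00805031,  0.05249395,  0.03575617]), 'grasp_force': 0.0, 'width': 0.996873515033451}
```

View pics/scene0.png

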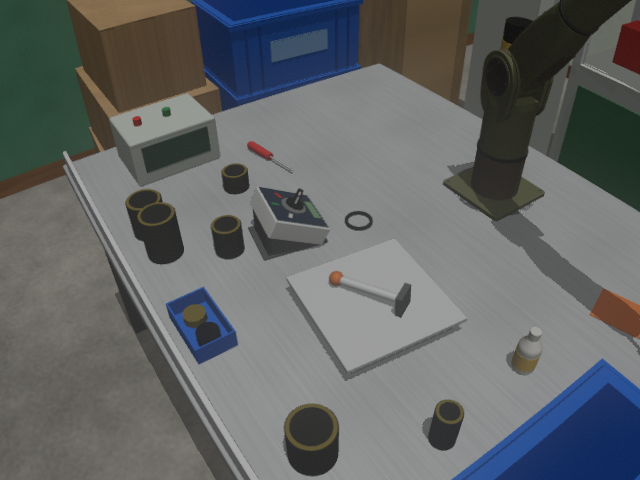

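View pics/top0.png

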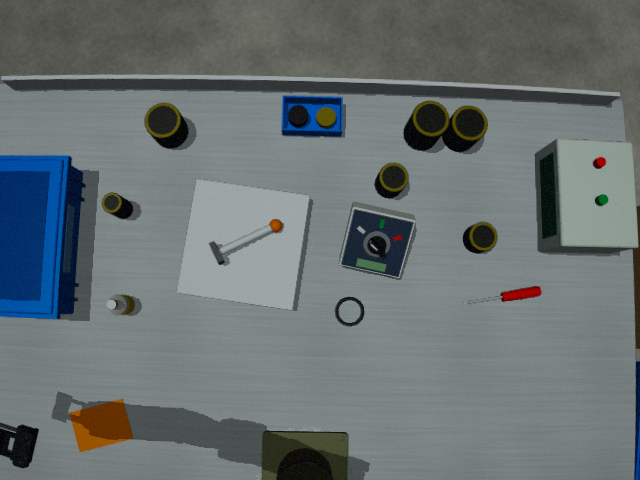

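The top view shows the post on the plate with its ball at (276,226) and foot at (217,252). The knob is at (377,243), with the white mark at (361,229) and the green mark at (381,224). Next I'll measure them.

```bash
python3 - <<'E'
from h import *
np.set_printoptions(precision=1,suppress=True)
def stats(name):
    im=cv2.imread(f"pics/{name}.png").astype(int); P=np.load(f"pics/{name}.npy"); 
    b,g,r=im[...,0],im[...,1],im[...,2]
    return im,P,b,g,r
for name in("top0","scene0"):
    im,P,b,g,r=stats(name)
    ok=np.isfinite(P).all(-1)
    X,Y,Z=P[...,0],P[...,1],P[...,2]
    print(name,"bench z",np.median(Z[(abs(X-450)<30)&(abs(Y+250)<20)]), np.median(Z[(abs(X-350)<30)&(abs(Y-150)<20)]))
    # ball: sphere fit
    m=(r>150)&(g<150)&(b<110)&(r-b>70)&(X>350)&(X<750)&(Y>-50)&(Y<400)&(Z>45)&(Z<90)
    Q=P[m]
    from scipy.optimize import least_squares
    s=least_squares(lambda c:np.linalg.norm(Q-c,axis=1)-16,Q.mean(0)-[0,0,8],loss='soft_l1').x
    print("ball",m.sum(),s)
    # plate
    m=(abs(Z-45)<6)&(X>350)&(X<800)&(Y>-20)&(Y<420)
    n,l=cv2.connectedComponents(m.astype(np.uint8)); 
    k=np.bincount(l[l>0]).argmax(); m=l==k
    rc=cv2.minAreaRect(P[m][:,:2].astype(np.float32)); print("plate",rc,np.median(Z[m]))
    # post: above plate
    hull=cv2.boxPoints(rc)
    near=np.linalg.norm(P-s,axis=-1)<190
    m=near&(Z>54)&(Z<110)
    Q=P[m]; d=np.linalg.norm(Q[:,:2]-s[:2],axis=1)
    rod=Q[(d>25)&(d<125)]
    c=rod.mean(0); v=np.linalg.svd(rod[:,:2]-c[:2],full_matrices=False)[2][0]; v=v*np.sign(v@(s[:2]-c[:2]))
    print("rod dir foot->ball",np.degrees(np.arctan2(v[1],v[0])),"line to ball",np.degrees(np.arctan2(*(s-c)[[1,0]])),"far pts",Q[d>130].mean(0),d.max())
    # console panel
    m=(X>380)&(X<800)&(Y<20)&(Y>-220)&(Z>60)&(Z<170)
    print("console n",m.sum(),P[m].min(0),P[m].max(0))
    top=m&(Z>105); 
    # panel plane RANSAC via blue-ish colour
    Q=P[m&(Z<125)]
    best=None;rng=np.random.default_rng(0)
    for _ in range(500):
        p=Q[rng.choice(len(Q),3,False)]; nn=np.cross(p[1]-p[0],p[2]-p[0]); nn/=np.linalg.norm(nn)+1e-9
        if nn[2]<0: nn=-nn
        if nn[2]<.8: continue
        i=abs((Q-p[0])@nn)<2
        if best is None or i.sum()>best[0]: best=(i.sum(),i)
    I=Q[best[1]]; c=I.mean(0); nn=np.linalg.svd(I-c,full_matrices=False)[2][2]; nn*=np.sign(nn[2])
    print("panel",best[0],c,"n",nn*100,"tilt",np.degrees(np.arccos(nn[2])),"az of -n",np.degrees(np.arctan2(-nn[1],-nn[0])))
    h=(P-c)@nn
    k=m&(h>28)&(h<60)&(np.linalg.norm(P-c,axis=-1)<75)
    Q=P[k]; print("knob top",k.sum(),np.median(h[k]),Q.mean(0)); 
    Qp=Q-np.outer((Q-c)@nn,nn); 
    v=np.linalg.svd(Qp-Qp.mean(0),full_matrices=False)[1:]; print("bar dir",v[1][0],v[0])
    for nm,mm in(("white",(r>170)&(g>170)&(b>170)),("green",(g>90)&(g-r>50)),("red",(r>120)&(r-g>70))):
        w=m&mm&(abs(h)<5)&(np.linalg.norm(P-c,axis=-1)<75); print(nm,w.sum(),np.median(P[w],0))
E
```

```text
top0 bench z -0.30347116276084307 -0.5398887146359357
ball 36 [590.2  79.3  61.9]
plate ((551.2835693359375, 158.97280883789062), (280.4006042480469, 282.1754455566406), 82.67926025390625) 44.70521112214669
rod dir foot->ball -62.079601211677165 line to ball -65.80221727559213 far pts [551.4  -6.   82.5] 189.8362629425114
console n 4074 [ 481.3 -219.9   60. ] [748.7 -75.4 135.4]
panel 1455 [ 564.9 -152.1   90.3] n [-43.3   7.8  89.8] tilt 26.094895794515697 az of -n -10.232081088180593
knob top 135 41.3761725365397 [ 537.5 -151.8  122.1]
bar dir [-0.6 -0.7 -0.2] [144.4  51.1   0. ]
white 0 [nan nan nan]
green 22 [ 597.4 -164.8  106.2]
red 25 [ 567.  -202.8   96.5]
scene0 bench z -1.3601492325956315 -0.6989059775149826
ball 42 [593.9  84.   60.4]
plate ((553.373291015625, 158.3274383544922), (285.421142578125, 283.8519592285156), 82.51184844970703) 44.09940608103466
rod dir foot->ball -62.97980873271486 line to ball -67.53789319312752 far pts [570.4  12.9  78.3] 189.74817423052212
console n 3070 [ 497.7 -219.9   60. ] [755.4 -72.5 130.1]
panel 869 [ 574.2 -141.8   91.6] n [-43.9   8.4  89.5] tilt 26.53204590367883 az of -n -10.845281321995234
knob top 74 41.37701273548651 [ 544.2 -145.7  121.4]
bar dir [0.6 0.8 0.2] [113.5  34.3   0. ]
white 0 [nan nan nan]
green 0 [nan nan nan]
red 8 [ 569.1 -202.8   96.3]
  return _methods._mean(a, axis=axis, dtype=dtype,
  ret = um.true_divide(
```

```bash
python3 - <<'E'
import cv2,numpy as np
a=cv2.imread("pics/top0.png"); s=cv2.imread("pics/scene0.png")
A=cv2.resize(a[190:300,330:430],(400,440),interpolation=cv2.INTER_CUBIC); B=cv2.resize(s[175:275,240:340],(400,440),interpolation=cv2.INTER_CUBIC)
cv2.imwrite("pics/crop.png",np.hstack([A,B]))
E
```

```text
(no output)
```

View pics/crop.png

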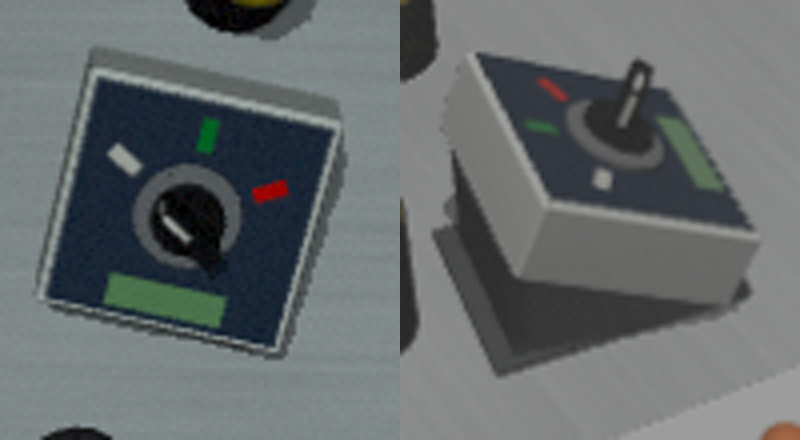

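The crop shows the bar pointing at the white mark, with green up the slope. The ball is near (592,82,61), and the post runs from foot to ball at about -62.5° in the horizontal plane. First I'll turn the tool so it closes across the post.

Call:
move_arm --targets "0 0 0 1 88; 0 0 0 1 88; 0 0 0 1 88; 0 0 0 1 88; 0 0 0 1 88; 0 0 0 1 88; 0 0 0 1 88; 0 0 0 1 88"

```text
t: 0.77
eef_pos: [137.3, 609.3, 211.9]
orientation: [-3.141, 0.001, 2.077]
force: [-0.1, -0.9, -0.1]
width: 0.996
grasp_force: 0.0
```

```bash
cat >> h.py <<'E'
def togo(p):
    s=sense(); M=R.from_euler('xyz',s["orientation"]).as_matrix()
    d=M.T@(np.array(p,float)-s["eef_pos"])/40
    print("t",round(s["t"],2),"pos",s["eef_pos"].round(1),"rpy",np.degrees(s["orientation"]).round(2),"F",s["force"].round(1),"w",round(s["width"]*88.1,1),"gf",round(s["grasp_force"],1),"units to go",d.round(2))
E
python3 -c "
from h import *
togo([592,82,130])"
```

```text
t 0.77 pos [137.3 609.3 211.9] rpy [-1.7996e+02  4.0000e-02  1.1900e+02] F [-0.1 -0.9 -0.1] w 87.8 gf 0.0 units to go [-17.04   3.55   2.06]
```

Call:
move_arm --targets "-0.9 0.19 0 0.25 88; -0.9 0.19 0 0 88; -0.9 0.19 0 0 88; -0.9 0.19 0 0 88; -0.9 0.19 0 0 88; -0.9 0.19 0 0 88; -0.9 0.19 0 0 88; -0.9 0.19 0 0 88"

```text
t: 1.43
eef_pos: [326.9, 382.2, 212.2]
orientation: [-3.141, 0.0, 2.056]
force: [0.1, 0.6, -0.0]
width: 0.998
grasp_force: 0.0
```

Call:
move_arm --targets "-0.9 0.19 0 0 88; -0.9 0.19 0 0 88; -0.9 0.19 0 0 88; -0.9 0.19 0 0 88; -0.9 0.19 0 0 88; -0.9 0.19 0 0 88; -0.9 0.19 0 0 88; 0 0 0 0 88"

```text
t: 2.1
eef_pos: [495.9, 177.2, 212.2]
orientation: [3.141, 0.006, 2.043]
force: [1.1, 0.3, -1.1]
width: 0.999
grasp_force: 0.0
```

```bash
python3 -c "
from h import *
togo([592,82,130])"
```

```text
t 2.1 pos [495.9 177.2 212.2] rpy [179.94   0.34 117.07] F [ 1.1  0.3 -1.1] w 88.0 gf 0.0 units to go [-3.2   1.05  2.08]
```

Call:
move_arm --targets "-0.8 0.26 0 0 88; -0.8 0.26 0 0 88; -0.8 0.26 0 0 88; -0.8 0.26 0 0 88; 0 0 0.7 0 88; 0 0 0.7 0 88; 0 0 0.6 0 88; 0 0 0 0 88"

```text
t: 2.77
eef_pos: [583.4, 91.4, 127.7]
orientation: [-3.132, -0.003, 2.056]
force: [-0.4, 0.2, -0.0]
width: 1.001
grasp_force: 0.0
```

```bash
python3 -c "
from h import *
togo([592,82,48])
look('scene','s1')"
```

```text
t 2.77 pos [583.4  91.4 127.7] rpy [-1.7947e+02 -1.7000e-01  1.1780e+02] F [-0.4  0.2 -0. ] w 88.2 gf 0.0 units to go [-0.31  0.1   1.99]
```

View pics/s1.png

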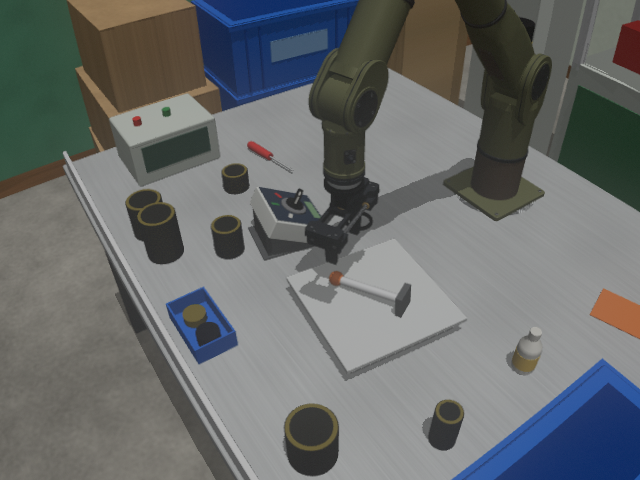

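The gripper hovers above the ball, which is at (336,278), and the view is clear. Next I'll let it settle and descend.

Call:
move_arm --targets "0 0 0 0 88; 0 0 0 0 88"

```text
t: 2.98
eef_pos: [588.4, 92.4, 133.9]
orientation: [3.139, 0.001, 2.056]
force: [0.4, 0.5, 0.9]
width: 1.003
grasp_force: 0.0
```

```bash
python3 -c "
from h import *
togo([592,82,48])"
```

```text
t 2.98 pos [588.4  92.4 133.9] rpy [1.7985e+02 4.0000e-02 1.1780e+02] F [0.4 0.5 0.9] w 88.3 gf 0.0 units to go [-0.27 -0.05  2.15]
```

Call:
move_arm --targets "-0.27 -0.05 0.3 0 88; 0 0 0.5 0 88; 0 0 0.5 0 88; 0 0 0.4 0 88; 0 0 0.2 0 88; 0 0 0 0 88; 0 0 0 0 88; 0 0 0 0 88"

```text
t: 3.65
eef_pos: [591.6, 81.3, 57.3]
orientation: [3.14, 0.001, 2.056]
force: [-0.3, -0.7, -0.1]
width: 0.998
grasp_force: 0.0
```

```bash
python3 -c "
from h import *
togo([592,82,48])"
```

```text
t 3.65 pos [591.6  81.3  57.3] rpy [1.7989e+02 4.0000e-02 1.1778e+02] F [-0.3 -0.7 -0.1] w 87.9 gf 0.0 units to go [0.01 0.02 0.23]
```

Call:
move_arm --targets "0 0 0.22 0 88; 0 0 0 0 60; 0 0 0 0 20; 0 0 0 0 20; 0 0 0 0 20; 0 0 0 0 20; 0 0 0 0 20; 0 0 0 0 20"

```text
t: 4.32
eef_pos: [590.7, 81.5, 47.6]
orientation: [3.141, 0.0, 2.056]
force: [-0.8, -0.8, 0.2]
width: 0.492
grasp_force: 0.0
```

```bash
python3 -c "
from h import *
togo([592,82,48])
f=look('scene','s2')
import cv2; im=cv2.imread('pics/s2.png')[200:340,260:450]; cv2.imwrite('pics/s2c.png',cv2.resize(im,None,fx=4,fy=4))"
```

```text
t 4.32 pos [590.7  81.5  47.6] rpy [179.99   0.   117.8 ] F [-0.8 -0.8  0.2] w 43.4 gf 0.0 units to go [-0.    0.03 -0.01]
```

View pics/s2c.png

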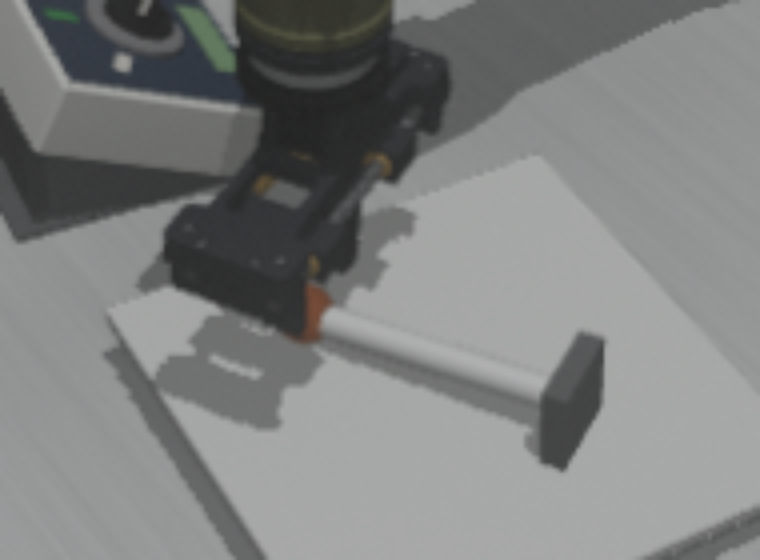

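The fingers are closing around the ball, with the rod leaving between them at about (320,310) in the crop. I'll keep closing.

Call:
move_arm --targets "0 0 0 0 20; 0 0 0 0 20; 0 0 0 0 20; 0 0 0 0 20; 0 0 0 0 20"

```text
t: 4.78
eef_pos: [591.0, 81.6, 47.6]
orientation: [3.141, 0.0, 2.056]
force: [0.2, 0.4, 0.1]
width: 0.224
grasp_force: 0.3
```

```bash
python3 - <<'E'
from h import *
togo([592,82,48])
th=np.radians([-3.5]+list(range(5,91,5)))
a=160*np.cos(th)-25*np.sin(th); z=160*np.sin(th)+25*np.cos(th)
for i in range(1,len(th)): print(round(np.degrees(th[i])),"x %.2f z %.2f"%((a[i-1]-a[i])/40,(z[i-1]-z[i])/40))
E
```

```text
t 4.78 pos [591.   81.6  47.6] rpy [1.7995e+02 1.0000e-02 1.1780e+02] F [0.2 0.4 0.1] w 19.7 gf 0.3 units to go [-0.    0.03 -0.01]
5 x 0.10 z -0.59
10 x 0.10 z -0.34
15 x 0.13 z -0.33
20 x 0.16 z -0.32
25 x 0.18 z -0.30
30 x 0.21 z -0.28
35 x 0.23 z -0.27
40 x 0.26 z -0.24
45 x 0.28 z -0.22
50 x 0.29 z -0.20
55 x 0.31 z -0.17
60 x 0.32 z -0.14
65 x 0.33 z -0.11
70 x 0.34 z -0.08
75 x 0.35 z -0.05
80 x 0.35 z -0.02
85 x 0.35 z 0.01
90 x 0.35 z 0.04
```

```bash
python3 -c "
from h import *
f=look('scene','s3')
import cv2; im=cv2.imread('pics/s3.png')[200:340,260:450]; cv2.imwrite('pics/s3c.png',cv2.resize(im,None,fx=4,fy=4))
P=np.load('pics/s3.npy'); im=cv2.imread('pics/s3.png').astype(int); b,g,r=im[...,0],im[...,1],im[...,2]
m=(r-b>50)&(r-g>40)&(P[...,2]>40)&(P[...,2]<90)&(P[...,0]>500)&(P[...,1]>0)&(P[...,1]<300)
print(m.sum(),P[m].mean(0),P[m].min(0),P[m].max(0))"
```

```text
<string>:7: RuntimeWarning: Mean of empty slice.
  ret = um.true_divide(
Traceback (most recent call last):
ValueError: zero-size array to reduction operation minimum which has no identity
```

View pics/s3c.png

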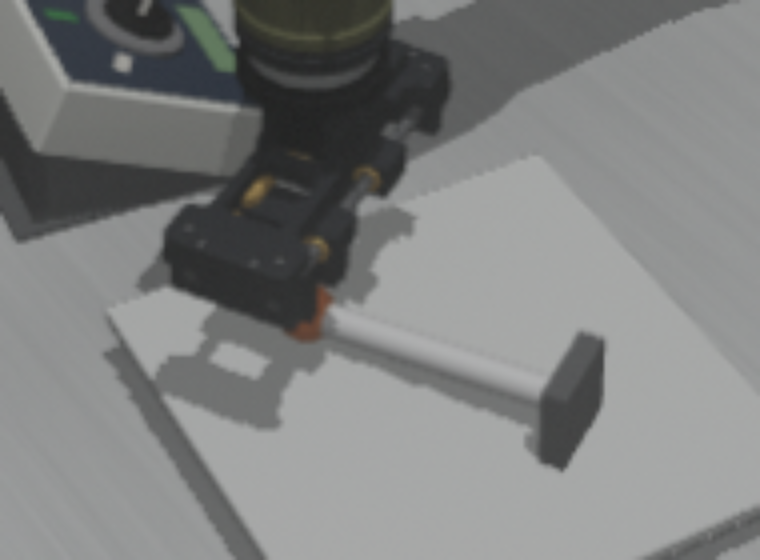

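```bash
python3 - <<'E'
from h import *
np.set_printoptions(precision=0,suppress=True,linewidth=200)
P=np.load('pics/s3.npy'); im=cv2.imread('pics/s3.png').astype(int)
c,s=np.cos(np.radians(117.8)),np.sin(np.radians(117.8))
d=P-np.array([591,81.6,47.6]); a=d[...,0]*c+d[...,1]*s; w=d[...,0]*s-d[...,1]*c; h=d[...,2]
r,b=im[...,2],im[...,0]
m=(r-b>35)&(abs(a)<60)&(abs(w)<60)&(h<40)
v,u=np.nonzero(m)
print("orange px",m.sum(),"uv",u.mean(),v.mean(),"a",a[m].round(),"w",w[m].round(),"h",h[m].round())
m=(im.sum(-1)<170)&(abs(a)<60)&(abs(w)<90)&(h>3)&(h<60)
for lo in range(0,60,10):
    k=m&(h>=lo)&(h<lo+10)
    if k.sum(): print(lo,k.sum(),"a",np.percentile(a[k],[2,50,98]),"w",np.percentile(w[k],[2,50,98]))
E
```

```text
orange px 37 uv 338.35135135135135 278.8378378378378 a [ 4.  3.  4.  6.  6.  9.  8.  7.  7.  9.  9.  8.  9.  9.  8.  9.  9.  9. 10.  8.  1.  3.  5.  7. 10.  2.  4.  6.  6. -1.  2.  3.  6.  8.  1.  3.  5.] w [-1. -3. -5.  3. -1. -0. 12.  5.  2. -0. 15.  7.  4. 15.  8. 14.  9. 14. 20. 13. 18. 17. 16. 14. 16. 19. 19. 17. 13. 17. 19. 17. 17. 16. 17. 16. 16.] h [29. 23. 22. 27. 24. 26. 33. 26. 24. 23. 34. 25. 23. 31. 24. 27. 22. 24. 27. 19. 17. 18. 18. 17. 20. 16. 17. 16. 12.  9. 13. 12. 13. 13.  8.  8.  8.]
20 5 a [0. 2. 4.] w [-10. -10.  -8.]
30 21 a [ 0.  8. 11.] w [-14.  -7.  27.]
40 13 a [ 8. 10. 11.] w [14. 26. 29.]
50 12 a [ 9. 10. 10.] w [14. 23. 29.]
```

```bash
python3 - <<'E'
from h import *
np.set_printoptions(precision=0,suppress=True,linewidth=200)
P=np.load('pics/s1.npy'); im=cv2.imread('pics/s1.png').astype(int)
c,s=np.cos(np.radians(117.8)),np.sin(np.radians(117.8))
d=P-np.array([583.4,91.4,127.7]); a=d[...,0]*c+d[...,1]*s; w=d[...,0]*s-d[...,1]*c; h=d[...,2]
m=(abs(a)<60)&(abs(w)<100)&(h>-30)&(h<120)
for lo in range(-30,120,10):
    k=m&(h>=lo)&(h<lo+10)
    if k.sum(): 
        print(lo,k.sum(),"a",np.percentile(a[k],[2,50,98]),"w",np.percentile(w[k],[2,50,98]))
i=cv2.imread('pics/s1.png')[170:300,280:410]; 
j=cv2.imread('pics/s2.png')[190:320,290:390]
cv2.imwrite('pics/s1c.png',cv2.resize(i,None,fx=4.5,fy=4.5,interpolation=cv2.INTER_CUBIC))
E
```

```text
20 23 a [-9.  7. 10.] w [-49. -41.  59.]
30 79 a [-10.   3.  11.] w [-51.  48.  62.]
40 72 a [-9.  6. 11.] w [-51.  56.  64.]
50 64 a [-10.   5.  11.] w [-55.  60.  64.]
60 38 a [-10.   2.  11.] w [-54. -41.  66.]
70 13 a [-4. -0.  9.] w [-53. -48. -41.]
80 23 a [-31.   5.  24.] w [-50.  86.  88.]
90 186 a [-33.  11.  34.] w [-73.  88.  91.]
100 356 a [-28.  23.  34.] w [-74.  23.  91.]
110 221 a [-32.  24.  34.] w [-79.  73.  97.]
```

View pics/s1c.png

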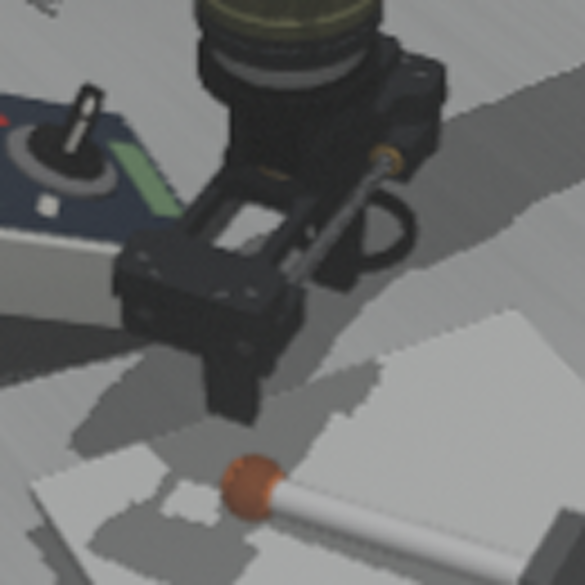

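The crop shows the finger ends stopping short of where the TCP reading puts them. The depth data has them about 23 mm higher than reported, while the sideways position is right. So the fingers closed over the top of the ball without gripping it. I'll open, go lower in small steps and watch the force.

Call:
move_arm --targets "0 0 0 0 60; 0 0 0 0 60; 0 0 0 0 60; 0 0 0 0 60; 0 0 0 0 60; 0 0 0.25 0 60; 0 0 0 0 60; 0 0 0 0 60"

```text
t: 5.5
eef_pos: [589.9, 81.4, 36.6]
orientation: [-3.14, -0.001, 2.056]
force: [-0.1, -1.1, 0.1]
width: 0.683
grasp_force: 0.0
```

Call:
move_arm --targets "0 0 0.2 0 60; 0 0 0 0 60; 0 0 0 0 60; 0 0 0 0 60"

```text
t: 5.83
eef_pos: [590.5, 81.5, 29.4]
orientation: [-3.141, -0.0, 2.056]
force: [-0.5, 0.2, 0.6]
width: 0.682
grasp_force: 0.0
```

```bash
python3 - <<'E'
from h import *
np.set_printoptions(precision=0,suppress=True,linewidth=200)
togo([592,82,26]); e=sense()["eef_pos"]
f=look('scene','s4')
P=np.load('pics/s4.npy'); im=cv2.imread('pics/s4.png').astype(int)
c,s=np.cos(np.radians(117.8)),np.sin(np.radians(117.8))
d=P-e; a=d[...,0]*c+d[...,1]*s; w=d[...,0]*s-d[...,1]*c; z=P[...,2]
m=(abs(a)<40)&(abs(w)<100)&(im.sum(-1)<190)
for lo in range(44,130,6):
    k=m&(z>=lo)&(z<lo+6)
    if k.sum(): print(lo,k.sum(),"a",np.percentile(a[k],[2,50,98]),"w",np.percentile(w[k],[2,50,98]))
E
```

```text
t 5.83 pos [590.  82.  29.] rpy [-180.   -0.  118.] F [-0.  0.  1.] w 60.1 gf 0.0 units to go [-0.  0.  0.]
56 10 a [-6.  6.  9.] w [-34. -28.  45.]
62 24 a [-9.  3.  9.] w [-35.  45.  48.]
68 17 a [-9.  4. 10.] w [-34. -27.  50.]
74 16 a [-6.  8. 11.] w [-36. -29. -26.]
80 11 a [-9.  6. 11.] w [-38. -31. -26.]
86 10 a [-5.  8. 10.] w [-35. -30. -27.]
92 3 a [-4. -1.  9.] w [-35. -30. -28.]
98 9 a [-2.  0.  2.] w [-37. -33. -26.]
104 5 a [2. 5. 6.] w [-37. -35. -35.]
110 2 a [5. 5. 6.] w [-38. -37. -36.]
116 18 a [-21.  12.  30.] w [-65.  86.  88.]
122 77 a [-30.  11.  33.] w [-77.  87.  90.]
128 108 a [-31.  18.  34.] w [-77.  87.  90.]
```

Call:
move_arm --targets "0 0 0.1 0 60; 0 0 0 0 24; 0 0 0 0 24; 0 0 0 0 24; 0 0 0 0 24; 0 0 0 0 24; 0 0 0 0 24; 0 0 0 0 24"

```text
t: 6.55
eef_pos: [590.8, 81.6, 25.6]
orientation: [3.141, 0.0, 2.056]
force: [-0.3, 0.8, 0.9]
width: 0.346
grasp_force: 30.0
```

Call:
move_arm --targets "0 0 0 0 24; 0 0 0 0 24; 0 0 0 0 24"

```text
t: 6.8
eef_pos: [590.8, 81.6, 25.6]
orientation: [3.141, 0.0, 2.056]
force: [0.5, 0.2, -0.4]
width: 0.346
grasp_force: 30.0
```

The ball is held at 30 N with an opening of 30.5 mm. Now I'll raise it along the pivot arc.

Call:
move_arm --targets "0.05 0 -0.3 0 24; 0.05 0 -0.29 0 24; 0.1 0 -0.34 0 24; 0.13 0 -0.33 0 24; 0.16 0 -0.32 0 24; 0.18 0 -0.3 0 24; 0 0 0 0 24; 0 0 0 0 24"

```text
t: 7.47
eef_pos: [578.4, 106.0, 101.8]
orientation: [3.14, 0.0, 2.057]
force: [0.8, 0.4, -1.9]
width: 0.347
grasp_force: 30.0
```

```bash
python3 -c "
from h import *
togo([592,82,26])
look('scene','s5')"
```

```text
t 7.47 pos [578.4 106.  101.8] rpy [1.7990e+02 2.0000e-02 1.1786e+02] F [ 0.8  0.4 -1.9] w 30.5 gf 30.0 units to go [-0.69  0.02  1.9 ]
```

View pics/s5.png

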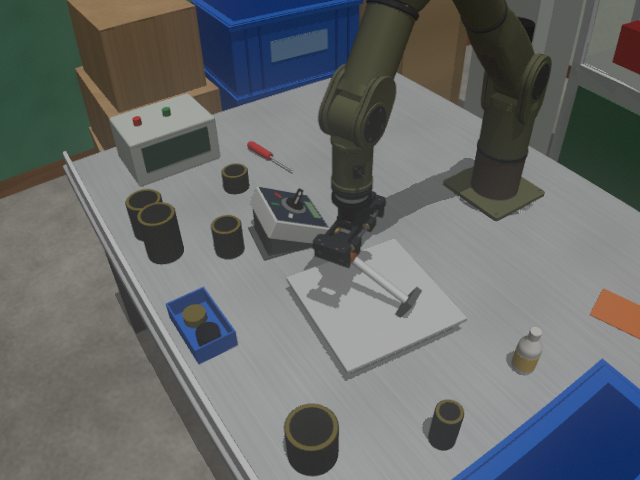

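The post now slopes at about 25°, with its foot edge on the plate near (408,310). I'll continue.

Call:
move_arm --targets "0.21 0 -0.28 0 24; 0.23 0 -0.27 0 24; 0.26 0 -0.24 0 24; 0.28 0 -0.22 0 24; 0.29 0 -0.2 0 24; 0.31 0 -0.17 0 24; 0 0 0 0 24; 0 0 0 0 24"

```text
t: 8.18
eef_pos: [548.5, 162.2, 156.5]
orientation: [3.141, 0.0, 2.058]
force: [0.3, -0.5, -1.8]
width: 0.348
grasp_force: 30.0
```

```bash
cat > post.py <<'E'
from h import *
import sys
def post(n):
    look('scene',n); P=np.load(f'pics/{n}.npy'); im=cv2.imread(f'pics/{n}.png').astype(int)
    k=(abs(P[...,0]-510)<130)&(abs(P[...,1]-200)<150)&(P[...,2]>52)
    br=k&(im.sum(-1)>330)&(im.max(-1)-im.min(-1)<40)
    Q=P[br]; c=np.median(Q,0); v=np.linalg.svd(Q-c,full_matrices=False)[2][0]; v*=np.sign(v[2])
    dk=k&(im.sum(-1)<230)&(P[...,2]<95)
    D=P[dk]; print("rod",br.sum(),c.round(),v.round(2),"elev",np.degrees(np.arcsin(v[2])).round(1),"foot",dk.sum(),D.mean(0).round(1),D.min(0).round(),D.max(0).round())
togo([578.4,106,101.8]); post(sys.argv[1])
E
python3 post.py s6
```

```text
t 8.18 pos [548.5 162.2 156.5] rpy [179.94   0.   117.91] F [ 0.3 -0.5 -1.8] w 30.7 gf 30.0 units to go [-1.59  0.    1.37]
rod 508 [536. 207. 127.] [ 0.18 -0.27  0.95] elev 71.3 foot 186 [530.6 244.8  68.5] [492. 215.  52.] [548. 268.  86.]
```

The foot's top is at z≈86, which is what 55° should give with the lower edge still on the plate (45 + 29 + 11). I'll continue to about 85°.

Call:
move_arm --targets "0.32 0 -0.14 0 24; 0.33 0 -0.11 0 24; 0.34 0 -0.08 0 24; 0.35 0 -0.05 0 24; 0.35 0 -0.02 0 24; 0 0 0 0 24; 0 0 0 0 24"

```text
t: 8.82
eef_pos: [516.8, 222.4, 172.3]
orientation: [3.141, -0.001, 2.058]
force: [-0.7, -0.7, 1.4]
width: 0.346
grasp_force: 30.0
```

```bash
python3 post.py s7
```

```text
t 8.82 pos [516.8 222.4 172.3] rpy [ 1.7995e+02 -3.0000e-02  1.1794e+02] F [-0.7 -0.7  1.4] w 30.5 gf 30.0 units to go [-3.29 -0.    1.76]
rod 260 [517. 241. 109.] [ 0.09 -0.08  0.99] elev 83.4 foot 151 [522.6 251.2  59.9] [488. 213.  52.] [545. 277.  69.]
```

Call:
move_arm --targets "0.35 0 0.01 0 24; 0.35 0 0.04 0 24; 0 0 0 0 24; 0 0 0 0 24; 0 0 0 0 24"

```text
t: 9.28
eef_pos: [505.5, 245.2, 170.5]
orientation: [3.139, 0.0, 2.054]
force: [1.9, 1.2, 5.1]
width: 0.344
grasp_force: 30.0
```

```bash
python3 post.py s8
```

```text
t 9.28 pos [505.5 245.2 170.5] rpy [1.7987e+02 3.0000e-02 1.1770e+02] F [1.9 1.2 5.1] w 30.3 gf 30.0 units to go [-3.93 -0.01  1.72]
rod 83 [514. 252.  88.] [0.07 0.07 1.  ] elev 84.6 foot 205 [524.  241.5  58. ] [488. 212.  52.] [546. 279.  80.]
```

View pics/s8.png

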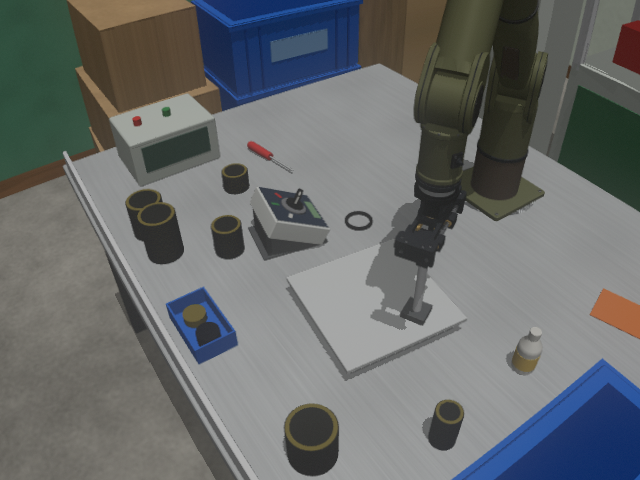

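The post stands vertical on its foot at (417,311), well within the plate. I'll let go and rise.

Call:
move_arm --targets "0 0 0 0 60; 0 0 0 0 80; 0 0 0 0 80; 0 0 0 0 80; 0 0 0 0 80; 0 0 0 0 80; 0 0 0 0 80; 0 0 0 0 80"

```text
t: 10.0
eef_pos: [503.9, 245.6, 169.8]
orientation: [-3.141, -0.0, 2.056]
force: [-0.1, -0.4, 0.2]
width: 0.905
grasp_force: 0.0
```

Call:
move_arm --targets "0 0 -0.4 0 80; 0 0 -0.6 0 80; 0 0 -0.6 0 80; 0 0 -0.6 0 80; 0 0 0 0 80; 0 0 0 0 80"

```text
t: 10.5
eef_pos: [504.7, 246.0, 259.0]
orientation: [3.139, -0.0, 2.056]
force: [-0.0, -0.2, -0.7]
width: 0.904
grasp_force: 0.0
```

```bash
python3 post.py s9; python3 - <<'E'
from h import *
P=np.load('pics/s9.npy'); im=cv2.imread('pics/s9.png').astype(int)
m=(im[...,2]-im[...,0]>60)&(abs(P[...,0]-505)<60)&(abs(P[...,1]-245)<60)&(P[...,2]>150)
print(m.sum(),P[m].mean(0),P[m].max(0))
E
```

```text
t 10.5 pos [504.7 246.  259. ] rpy [ 1.7983e+02 -1.0000e-02  1.1779e+02] F [-0.  -0.2 -0.7] w 79.7 gf 0.0 units to go [-3.96 -0.01  3.93]
rod 169 [515. 252. 121.] [-0.02  0.02  1.  ] elev 88.6 foot 147 [522.6 242.3  57.3] [486. 214.  52.] [546. 277.  82.]
97 [514.02506771 253.66181644 213.65532545] [525.98107491 261.92265955 221.34634483]
```

The post stands free, with its top at z≈221 and the rod vertical. Next is the knob. Both the green and red marks put its axis on the panel at (553.5,-156.5,84), so the grip point is about (537,-153,117). First I'll check joint 7 to choose which way to turn.

```bash
python3 -c "
from h import *
print(sense()['joint_pos'].round(2)); togo([537,-153.4,259])"
```

```text
[-0.54  0.54  0.01  1.71 -0.01  0.88 -0.04]
t 10.55 pos [503.8 245.6 257.8] rpy [ 1.800e+02 -1.000e-02  1.178e+02] F [-0.4  0.1 -0.3] w 80.2 gf 0.0 units to go [-9.21 -3.92 -0.03]
```

Call:
move_arm --targets "-0.84 -0.36 0 0 60; -0.84 -0.36 0 0 60; -0.84 -0.36 0 0 60; -0.84 -0.36 0 0 60; -0.84 -0.36 0 0 60; -0.84 -0.36 0 0 60; -0.84 -0.36 0 0 60; -0.84 -0.36 0 0 60"

```text
t: 11.22
eef_pos: [526.2, -47.5, 256.4]
orientation: [-3.139, -0.002, 2.056]
force: [0.1, 0.2, -0.3]
width: 0.681
grasp_force: 0.0
```

Call:
move_arm --targets "-0.84 -0.36 0 0 60; -0.84 -0.36 0 0 60; -0.84 -0.36 0 0 60; 0 0 0 1 50; 0 0 0 1 50; 0 0 0 1 50; 0 0 0 1 50; 0 0 0 1 50"

```text
t: 11.88
eef_pos: [535.1, -155.0, 256.2]
orientation: [-3.138, -0.001, 1.527]
force: [0.5, 0.9, -0.2]
width: 0.573
grasp_force: 0.0
```

Call:
move_arm --targets "0 0 0 1 40; 0 0 0 1 40; 0 0 0 1 40; 0 0 0 1 40; 0 0 0 1 40; 0 0 0 1 40; 0 0 0 0 40; 0 0 0 0 40"

```text
t: 12.55
eef_pos: [535.5, -154.8, 256.6]
orientation: [-3.139, 0.002, 0.907]
force: [0.1, -0.1, 0.2]
width: 0.451
grasp_force: 0.0
```

```bash
python3 -c "
from h import *
print(sense()['joint_pos'].round(2)); togo([537,-153.4,84])"; python3 post.py s10
```

```text
[-0.01  0.57  0.34  1.73 -0.23  0.89 -0.23]
t 12.55 pos [ 535.5 -154.8  256.6] rpy [-1.7987e+02  9.0000e-02  5.1970e+01] F [ 0.1 -0.1  0.2] w 39.8 gf 0.0 units to go [0.06 0.02 4.32]
t 12.55 pos [ 535.5 -154.8  256.6] rpy [-1.7987e+02  9.0000e-02  5.1970e+01] F [ 0.1 -0.1  0.2] w 39.8 gf 0.0 units to go [ 5.8  -3.16  3.87]
rod 57 [509. 252. 110.] [0.04 0.09 0.99] elev 84.2 foot 117 [520.4 246.1  57.4] [486. 213.  52.] [547. 279.  81.]
```

Call:
move_arm --targets "0.06 0.02 0.6 0 40; 0 0 0.6 0 40; 0 0 0.6 0 40; 0 0 0.6 0 40; 0 0 0.6 0 40; 0 0 0.4 0 40; 0 0 0 0 40; 0 0 0 0 40"

```text
t: 13.27
eef_pos: [537.7, -153.7, 121.3]
orientation: [-3.14, 0.001, 0.905]
force: [-0.7, -0.4, -0.5]
width: 0.449
grasp_force: 0.0
```

Call:
move_arm --targets "0 0 0.3 0 40; 0 0 0.3 0 40; 0 0 0.3 0 40; 0 0 0 0 40; 0 0 0 0 40; 0 0 0 0 40"

```text
t: 13.77
eef_pos: [539.3, -154.2, 87.2]
orientation: [3.14, -0.001, 0.904]
force: [0.1, -0.3, 0.5]
width: 0.459
grasp_force: 0.0
```

```bash
python3 -c "
from h import *
togo([537,-153.4,84])
P=None
f=look('scene','k1'); im=cv2.imread('pics/k1.png')[160:270,240:380]; cv2.imwrite('pics/k1c.png',cv2.resize(im,None,fx=5,fy=5,interpolation=cv2.INTER_CUBIC))"
```

```text
t 13.77 pos [ 539.3 -154.2   87.2] rpy [ 1.7988e+02 -5.0000e-02  5.1800e+01] F [ 0.1 -0.3  0.5] w 40.5 gf 0.0 units to go [-0.02 -0.06  0.08]
```

View pics/k1c.png

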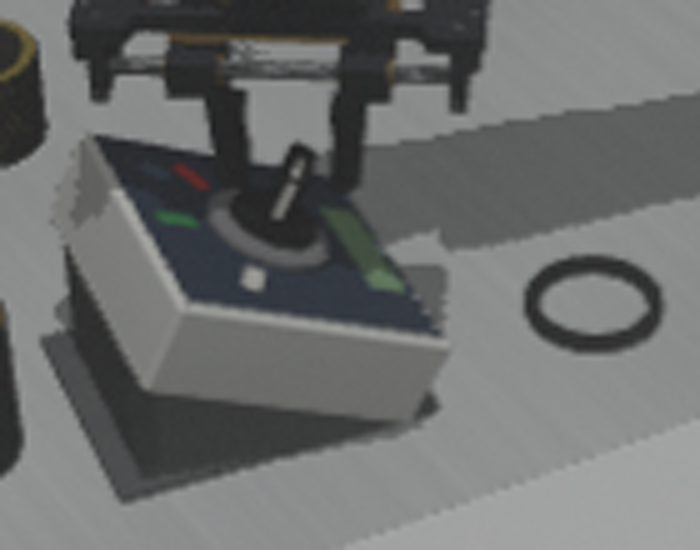

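The fingers stand on either side of the bar, which is at (295,180) in the crop. I'll narrow them loosely around it and turn it.

Call:
move_arm --targets "0 -0.05 0.08 0 26; 0 0 0 0 26; 0 0 0 0 26; 0 0 0 1 26; 0 0 0 1 26; 0 0 0 1 26; 0 0 0 1 24; 0 0 0 0 24"

```text
t: 14.48
eef_pos: [537.6, -153.0, 82.9]
orientation: [3.14, -0.001, 0.483]
force: [1.5, -0.4, 0.3]
width: 0.274
grasp_force: 1.2
```

Call:
move_arm --targets "0 0 0 1 22; 0 0 0 1 22; 0 0 0 1 20; 0 0 0 1 20; 0 0 0 1 20; 0 0 0 1 20; 0 0 0 0.4 20; 0 0 0 0 20"

```text
t: 15.15
eef_pos: [536.6, -152.2, 82.6]
orientation: [-3.141, 0.001, -0.183]
force: [-0.4, -0.4, -0.8]
width: 0.225
grasp_force: 0.0
```

```bash
python3 -c "
from h import *
togo([537,-153.4,84])"; python3 post.py k2
```

```text
t 15.15 pos [ 536.6 -152.2   82.6] rpy [-1.7999e+02  5.0000e-02 -1.0490e+01] F [-0.4 -0.4 -0.8] w 19.9 gf 0.0 units to go [ 0.02  0.03 -0.04]
t 15.15 pos [ 536.6 -152.2   82.6] rpy [-1.7999e+02  5.0000e-02 -1.0490e+01] F [-0.4 -0.4 -0.8] w 19.9 gf 0.0 units to go [-0.15 -6.54 -0.48]
rod 165 [515. 252. 117.] [0.01 0.05 1.  ] elev 87.1 foot 104 [520.7 245.1  57.1] [485. 214.  52.] [545. 279.  78.]
```

Now I'll close to 15 mm to square the bar up, then open and rise straight up.

Call:
move_arm --targets "0 0 0 0 14.5; 0 0 0 0 14.5; 0 0 0 0 14.5; 0 0 0 0 14.5; 0 0 0 0 14.5"

```text
t: 15.62
eef_pos: [536.6, -153.1, 82.7]
orientation: [3.141, -0.0, -0.185]
force: [-0.0, -2.4, -0.8]
width: 0.168
grasp_force: 1.1
```

Call:
move_arm --targets "0 0 0 0 36; 0 0 0 0 36; 0 0 0 0 36; 0 0 0 0 36; 0 0 0 0 36; 0 0 -0.3 0 36; 0 0 -0.6 0 36; 0 0 -0.8 0 36"

```text
t: 16.28
eef_pos: [535.2, -151.6, 149.8]
orientation: [-3.141, 0.005, -0.185]
force: [1.2, -0.7, -0.0]
width: 0.405
grasp_force: 0.0
```

Call:
move_arm --targets "0 0 -0.8 0 36; 0 0 -0.8 0 36; 0 0 -0.8 0 36; -0.7 0 0 0 36; -0.8 0 0 0 36; -0.8 0 0 0 36; -0.5 0 0 0 36; 0 0 0 0 36"

```text
t: 16.95
eef_pos: [421.7, -130.6, 246.7]
orientation: [-3.139, 0.004, -0.188]
force: [-0.8, 0.1, -0.7]
width: 0.41
grasp_force: 0.0
```

```bash
python3 post.py k3; python3 - <<'E'
from h import *
look('top','t3')
nn=np.array([-.446,.083,.891]); c=np.array([553.5,-156.5,84])
for n in('k3','t3','top0'):
    n={'top0':'top0'}.get(n,n); P=np.load(f'pics/{n}.npy'); im=cv2.imread(f'pics/{n}.png')
    d=P-c; h=d@nn; q=d-h[...,None]*nn; r=np.linalg.norm(q,axis=-1)
    k=(h>25)&(h<50)&(r<32); Q=q[k]
    if k.sum()<10: print(n,'few',k.sum()); continue
    v=np.linalg.svd(Q-Q.mean(0),full_matrices=False)[2][0]; print(n,k.sum(),"bar az",np.degrees(np.arctan2(v[1],v[0])).round(1),v.round(2))
E
```

```text
t 16.95 pos [ 421.7 -130.6  246.7] rpy [-179.84    0.25  -10.74] F [-0.8  0.1 -0.7] w 36.1 gf 0.0 units to go [ 2.76 -6.53  3.63]
rod 62 [509. 252. 114.] [0.02 0.09 1.  ] elev 84.6 foot 116 [519.7 246.   57. ] [487. 211.  52.] [545. 278.  82.]
k3 141 bar az 165.1 [-0.86  0.23 -0.45]
t3 130 bar az 167.4 [-0.87  0.19 -0.45]
top0 140 bar az -129.1 [-0.61 -0.75 -0.24]
```

```bash
python3 - <<'E'
from h import *
from scipy.optimize import least_squares
for n in('s9','k3','t3'):
    P=np.load(f'pics/{n}.npy'); im=cv2.imread(f'pics/{n}.png').astype(int)
    m=(im[...,2]-im[...,0]>60)&(abs(P[...,0]-505)<60)&(abs(P[...,1]-245)<60)&(P[...,2]>150); Q=P[m]
    print(n,least_squares(lambda c:np.linalg.norm(Q-c,axis=1)-16,Q.mean(0)-[0,0,8],loss='soft_l1').x.round(1))
    k=(abs(P[...,0]-505)<50)&(abs(P[...,1]-245)<50)&(P[...,2]>56)&(P[...,2]<64)
    if k.sum()>5: print(' foot top',k.sum(),cv2.minAreaRect(P[k][:,:2].astype(np.float32)))
E
python3 -c "
from rig import sense; print(sense()['joint_vel'].round(3),sense()['force'].round(1))"
```

```text
s9 [512.1 244.2 203.8]
 foot top 370 ((512.4513549804688, 245.04489135742188), (53.397056579589844, 52.2006950378418), 25.744224548339844)
k3 [512.7 244.4 203.7]
 foot top 370 ((512.2605590820312, 244.69003295898438), (53.602874755859375, 51.60663604736328), 25.824037551879883)
t3 [509.5 244.3 204.7]
 foot top 269 ((508.8291931152344, 243.9181365966797), (50.27595520019531, 50.91014099121094), 27.359786987304688)
[ 0.003  0.025 -0.011 -0.051 -0.003 -0.003 -0.002] [1.6 0.4 0.8]
```

Call:
move_arm --targets "0 0 0 0 36; 0 0 0 0 36; 0 0 0 0 36; 0 0 0 0 36; 0 0 0 0 36; 0 0 0 0 36"

```text
t: 17.55
eef_pos: [426.9, -132.0, 246.6]
orientation: [3.141, 0.0, -0.185]
force: [-0.8, 0.6, -0.1]
width: 0.411
grasp_force: 0.0
```

The ball sits directly over the foot's centre, so the post is vertical. The selector is at green and the arm is clear, so I'm handing in.

```bash
python3 -c "
from rig import finish_job; print(finish_job())"
```

```text
the job is handed in; nothing more can be done
None
```

The post is standing upright on the plate, the selector is at the green mark, the arm is clear, and I handed the job in at about 18 s; no verdict was returned.

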